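# Fit the carrying rod to the reel tray and hold the tray up

### The arm

A 7-joint arm with a two-finger parallel gripper is mounted at the origin on the work surface. World frame = base frame: x ahead of the robot, y to its left, z up, the work surface at z = 0. Lengths are in m, angles in rad, forces in N, time in s.
With the tool pointing down it reaches from about 0.425 to 0.925 m from the base axis. Payload 6.8 kg.
Tool frame: the origin (TCP) lies at the very end of the fingers, on their centre line; the grasp point (between the pads) lies bot.tcp_to_grasp behind it (bot.tcp_to_grasp is the distance from the TCP to the grasp point, in m); z points along the fingers, y is the line along which they close (so a half turn about z gives the same grasp; the last joint's range is limited). The gripper opens to 85 mm and grips with 20 to 120 N. Pads are 22 mm wide; open, the fingers measure 114 mm over their backs; the gripper's body (76 mm by 85 mm) begins 54 mm behind the grasp point. The pads swing forward as they close: fully open they stand 13 mm farther back than shut.
Start: joints at [-1.257, 0.477, 0.022, 1.555, -0.011, 1.109, -0.083], TCP at [0.276, 0.616, 0.231] pointing down, gripper open.
Joint ranges: [-2.96, 2.96], [-0.34, 2.1], [-1.41, 1.46], [0.24, 2.44], [-1.37, 4.51], [0.17, 1.92], [-2.96, 2.96]. Speed limits (rad/s): [2.39, 2.39, 3.14, 3.14, 3.14, 3.14, 3.14].

### API

Orientations are given as a unit quaternion [w, x, y, z].
In Python, from station import bot gives the robot as it stands.
- The arm moves only by the tool servo_tool, never from a script. Its argument "motion" is a list that holds one entry, the list of rows, each a list of 7 numbers: the shift along the tool's x, y, z in m, then the turn, a rotation vector about the tool's x, y, z in units of 5 degrees (1.0 is 5 degrees), then the opening, from 0 (shut) to 1 (fully open). A call has 1 to 20 rows; each row is the pose to reach, as a shift and turn from the pose commanded when the call began, along the tool's axes at that moment; what a row does not reach only later rows make up. A row lasts 1/12 s, in which the tool goes at most 41.7 mm and 7.16 degrees, less where a joint would pass 70% of its speed; a pose out of reach is approached as far as the arm can. A call with a gripper value outside its range is refused whole. The fingers move at their own pace and stop on an object; "grip_force" is the grip in N (left out, the last holds). Time passes only in rows, so rows that repeat a pose let the fingers close. It gives the time, the measured TCP pose, the force, the opening and the grip force at its end, in the units of the state.
- bot.get_obs(): the state, without advancing time (a new reading comes with each control period).
- bot.read_camera(name): name is "side" or "top"; returns a dict with "img" (480x640x3 uint8, red, green, blue), "K" (3x3 intrinsics, pixels), "pose" (4x4, takes a point from camera to world coordinates). Camera axes: x right, y down, z forward; pixel columns grow to the right and rows downward; lengths in m; the calibration is good to about 2 mm. A picture is of the moment at which its call begins. There is no depth.
- bot.hand_in(): hands the job in; it is judged then, once.
The state is a dict: "t": time; "q": joint angles; "joint_vel": joint speeds; "joint_torque": joint torques, N m; "eef_pos": TCP position; "tool_rot": TCP orientation; "contact_force": force on the tool from outside, world axes, zero at the start; "torque": the same for the moment, N m; "gripper_width": opening from 0.0 (shut) to 1.0 (fully open); "grasp_force": force on a finger pad.
Only numpy, scipy, OpenCV 4.12 (cv2) and the standard library are available. Lean on these libraries where they do the work, as an engineer would, in place of code of your own. Each camera call takes 0.05 s, during which the arm holds its last target. There are 200 camera calls.

### The job

Take the steel rod from its wooden rest and pass it through the holes in both end plates of the white reel tray, so that it sticks out on both sides like a tote handle. Then lift the tray by the rod alone, about 10 cm clear of the table, level and with both reel cans still lying in it, without shoving the other things about; finish while holding it there steadily, not putting it down.

Things in the scene. Friction and masses are not known exactly. Their poses are not given: they have to be found in the camera images.
- tray: loose white steel carrying tray, 90 mm wide (x), 150 mm long (y) over its two end plates; floor 4 mm thick, side walls 30 mm high, end plates 5 mm thick, 118 mm high, each with a round 20 mm hole centred 100 mm above the underside. About 0.35 kg (+-30 %). Open from above between the end plates; alike end for end. Stands on the table, origin under its centre, z up
- hole_p (a point): centre of the hole in the tray's +y end plate (mid-thickness, 72.5 mm from the tray's middle, 100 mm up)
- hole_n (a point): centre of the hole in the tray's -y end plate (mid-thickness, 72.5 mm from the tray's middle, 100 mm up)
- rod: straight plain steel-coloured round rod, 12 mm thick, 240 mm long, 75 g, both ends alike; lies level in the two notches of the rest with its axis 40 mm above the table. Origin at its middle on the axis, its y along the axis
- rod_p (a point): the rod's +y end, on its axis, 120 mm from the middle
- rod_n (a point): the rod's -y end, on its axis, 120 mm from the middle
- rest: wooden rod rest fixed to the table, 60 mm wide (x), 110 mm long (y), 46 mm high; the rod lies in its two open-topped notches along y, overhanging about 65 mm at each end. Origin under its centre. Rest and tray stand one to the robot's left, one to its right, either way round, long axes roughly along world y
- can_a: flat round metal reel can, 56 mm across, 22 mm high, 60 g, lying loose on the tray floor near its +y end; origin under its centre
- can_b: the same, near the tray's -y end
- bookend: L-shaped white sheet-steel bookend, foot 90 x 100 mm, upright plate 123 mm high; bystander, origin under the foot's centre
- spare_can: lone flat round metal reel can, 70 mm across, 30 mm high, standing on the table; bystander, origin under its centre
- screwdriver: black-handled screwdriver lying on the table; bystander, origin under it
- mug: white mug 80 mm across, 90 mm high; bystander, origin under its centre
- handwheel: spare three-armed white hand wheel with black ball ends, lying flat, about 260 mm across, 42 mm high; bystander, origin under its hub
- divider: flat white shelf divider plate, 100 x 130 x 12 mm, lying flat; bystander, origin under its centre
- jar: small jar with black cap, 56 mm across, 70 mm high; bystander, origin under its centre
There are look-alikes about, which are no part of the job. There is more than one size of the rod; the one meant has the size given above.

How it is judged:
By the outcome, as a careful person would: the job done as asked, in the order asked, and still so for the second after the job is handed in, while the arm keeps its last pose, push and grip.
It also fails if it takes over 66 s, if anything falls off the work surface, if the arm or the gripper's body presses on something with over 40 N, if the wrist force passes 120 N, or if a joint passes its speed limit or range.

## Working session

There is one attempt and no reset: what is moved stays moved. The work goes in short steps, Python scripts to look and compute and a tool call to move; the robot and the scene stay as the last step left them, time stands still between calls to the robot, and variables do not carry over. Pictures are saved under pics/ and viewed, at most 10 in all, crops included, and the job is handed in when it is done.

Besides the shell and the picture viewer there is one more tool, called as name([rows], argument=value, ...), one row to a line, values as JSON. servo_tool: Moves the arm, as the interface text tells. Its arguments: {"type":"object","properties":{"motion":{"type":"array"},"grip_force":{"type":"number"}},"required":["motion"]}

```bash
ls; mkdir -p pics; python3 - <<'E'
from station import bot
import cv2,numpy as np
for n in("top","side"):
    r=bot.read_camera(n); cv2.imwrite(f"pics/{n}0.png",r["img"][:,:,::-1]); print(n,r["K"].tolist(),np.round(r["pose"],4).tolist())
    np.savez(f"{n}.npz",**r)
o=bot.get_obs(); print(o,bot.tcp_to_grasp)
E
```

```text
pics
top [[526.1592378115846, 0.0, 316.25762478566253], [0.0, 526.1592378115846, 233.58107427293749], [0.0, 0.0, 1.0]] [[-0.0128, -0.9977, 0.0673, 0.4763], [-0.9999, 0.0132, 0.0065, -0.0309], [-0.0074, -0.0672, -0.9977, 1.386], [0.0, 0.0, 0.0, 1.0]]
side [[447.0837691305373, 0.0, 325.2338320401957], [0.0, 447.0837691305373, 242.6854386832393], [0.0, 0.0, 1.0]] [[-0.9994, -0.0305, 0.0165, 0.5313], [-0.0335, 0.7273, -0.6855, 0.8761], [0.0089, -0.6856, -0.7279, 1.0579], [0.0, 0.0, 0.0, 1.0]]
{'t': 0.1, 'q': array([-1.25709944,  0.47772695,  0.02234126,  1.5563124 , -0.01150088,
        1.10931665, -0.08308296]), 'joint_vel': array([-0.00014771, -0.00143911, -0.00047946, -0.00282431,  0.00031403,
        0.00205511, -0.00078958]), 'joint_torque': array([ 5.84346300e-03, -5.97763002e+01,  1.61450800e+00, -2.81957245e+01,
        1.28842590e-02,  4.98247478e-03, -1.40730981e-05]), 'eef_pos': array([0.27614034, 0.6153618 , 0.23043351]), 'tool_rot': array([-1.13326070e-04,  2.09319713e-01,  9.77846915e-01, -8.09712813e-04]), 'contact_force': array([ 0.43701749,  0.21863714, -0.69628597]), 'torque': array([-0.00165978,  0.0305567 ,  0.01047758]), 'grasp_force': 0.0, 'gripper_width': 0.998468664547886} 0.0187
```

View pics/top0.png

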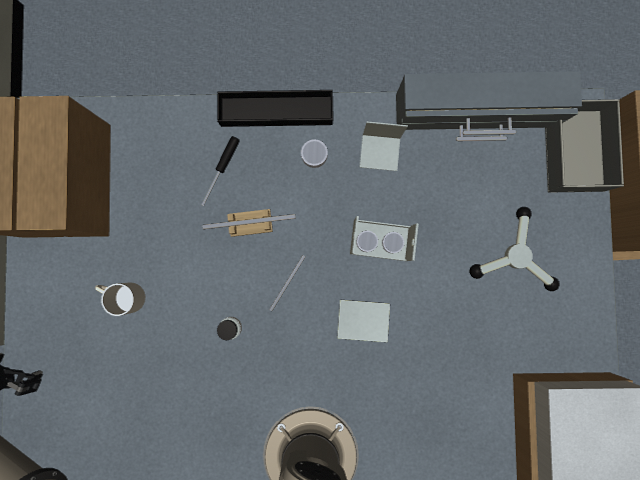

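View pics/side0.png

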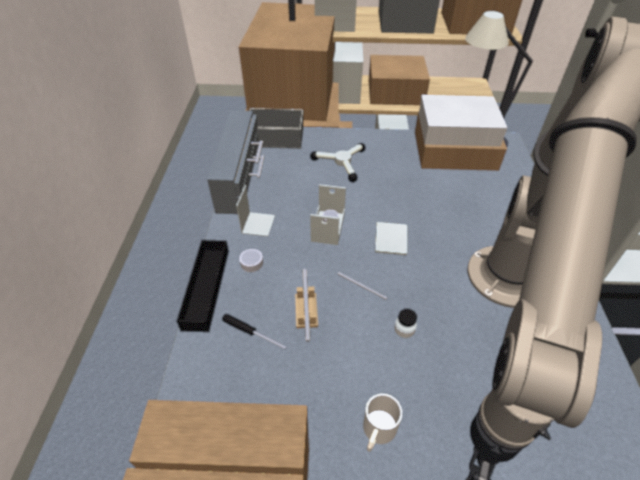

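The top view shows the rod in its rest (ends about (203,227) and (295,217)) on the robot's left. The tray is at (384,240), and a thinner decoy rod lies on the table near (288,283). Next I'll enlarge crops of both areas.

```bash
python3 - <<'E'
import cv2,numpy as np
t=np.load("top.npz")["img"][:,:,::-1]; s=np.load("side.npz")["img"][:,:,::-1]
r=lambda i,x,y,w,h,f:cv2.resize(i[y:y+h,x:x+w],None,fx=f,fy=f,interpolation=cv2.INTER_CUBIC)
a=np.hstack([r(t,195,200,110,45,7)]); cv2.imwrite("pics/a.png",a)
b=np.hstack([r(t,345,205,80,65,5),r(s,300,175,50,75,4.3333)[:325]]);cv2.imwrite("pics/b.png",b)
cv2.imwrite("pics/c.png",np.hstack([r(s,300,180,50,70,8),r(s,285,265,40,80,7)]))if 0 else 0
c=np.hstack([r(s,300,180,50,70,8),r(s,285,265,40,80,7)]);cv2.imwrite("pics/c.png",c)
E
```

```text
(no output)
```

View pics/a.png

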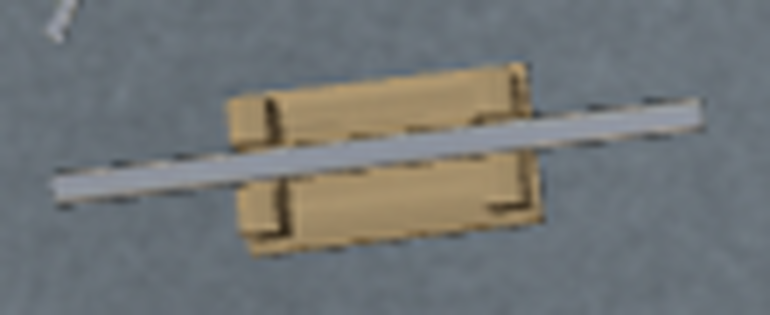

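View pics/b.png

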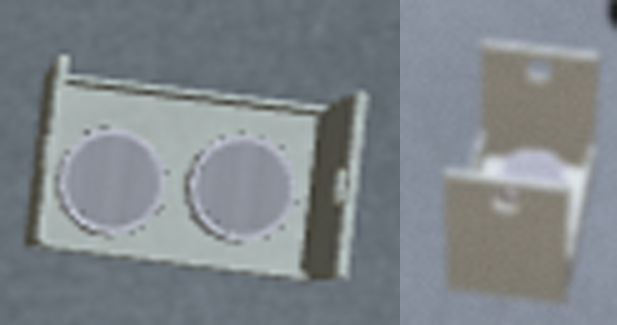

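View pics/c.png

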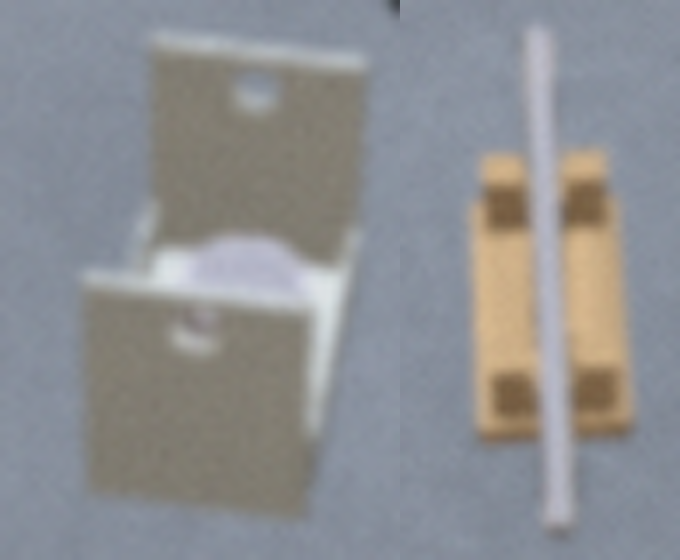

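The crops give these pixels:
- **Rod, top view:** ends at crop (53,189) and (702,114).
- **Rod, side view:** ends at crop (138,28) and (158,528).
- **Tray, side view:** holes at crop (195,330) near and (257,93) far.
- **Tray corners:** readable in both views.

I'll fit both poses by least squares.

```bash
cat >h.py <<'E'
import numpy as np
from scipy.optimize import least_squares
C={n:dict(np.load(n+".npz")) for n in("top","side")}
def proj(n,P):
    T=C[n]["pose"]; p=(np.atleast_2d(P)-T[:3,3])@T[:3,:3]@C[n]["K"].T
    return p[:,:2]/p[:,2:]
def full(px,off,f): return (np.array(px,float)+.5)/f-.5+np.array(off)
def pose(v,L):
    c,s=np.cos(v[2]),np.sin(v[2]); L=np.array(L,float)
    return L@np.array([[c,s,0],[-s,c,0],[0,0,1]])+[v[0],v[1],0]
def fit(obs,v0):   # obs: list (cam, local pts, px)
    f=lambda v:np.concatenate([proj(n,pose(v,L))-p for n,L,p in obs]).ravel()
    r=least_squares(f,v0,loss="soft_l1"); return r.x,r.fun.reshape(-1,2)
E
python3 - <<'E'
from h import *
a,b=.045,.075
tray=[("side",[[a,b,.118],[-a,b,.118],[a,b,0],[-a,b,0],[0,b,.1],[a,-.07,.118],[-a,-.07,.118],[0,-.07,.1]],
 full([[82,284],[312,309],[90,490],[308,517],[195,330],[152,45],[368,68],[257,93]],(300,180),8)),
 ("top",[[a,-b,.118],[-a,-b,.118],[a,b,.118],[-a,b,0],[0,-b+.0025,.1]],full([[367,93],[348,277],[60,57],[28,243],[342,185]],(345,205),5))]
rod=[("side",[[0,.12,.04],[0,-.12,.04]],full([[158,528],[138,28]],(285,265),7)),("top",[[0,.12,.04],[0,-.12,.04]],full([[53,189],[702,114]],(195,200),7))]
for o,v in((tray,[.5,-.2,0]),(rod,[.5,.1,0])):
    for k in (o,o[:1],o[1:]):
        x,r=fit(k,v); print(x.round(4),r.round(1).tolist())
E
```

```text
[ 0.5492 -0.1902 -0.1343] [[-0.1, 0.3], [0.2, 0.8], [-0.5, 1.0], [-0.4, 1.2], [0.2, 0.6], [-0.4, 0.3], [-0.2, 0.6], [-0.1, 0.1], [0.8, -0.1], [0.5, 0.2], [0.5, -0.3], [-0.2, 0.8], [1.4, 0.3]]
[ 0.5488 -0.1931 -0.137 ] [[0.1, -0.4], [0.3, 0.1], [-0.4, 0.3], [-0.3, 0.5], [0.3, -0.1], [-0.2, -0.2], [-0.1, 0.1], [0.1, -0.4]]
[ 0.5496 -0.1887 -0.1344] [[0.2, -0.2], [-0.1, 0.0], [-0.1, -0.5], [-0.8, 0.7], [0.8, 0.1]]
[0.6012 0.1498 0.0996] [[0.1, 1.0], [-0.2, 1.3], [0.7, -0.1], [0.7, 0.1]]
[0.6012 0.1461 0.0962] [[-0.0, -0.2], [0.0, 0.3]]
[0.6012 0.1517 0.1021] [[-0.0, 0.0], [0.0, -0.0]]
```

```bash
cat >>h.py <<'E'
from scipy.spatial.transform import Rotation as R
TRAY=np.array([.549,-.190,-.135]); ROD=np.array([.6012,.150,.0995])
def go(v,along,z):
    "shift/turn to put grasp point at height z, 'along' m from body v's middle, fingers closing along its x"
    from station import bot
    o=bot.get_obs(); q=o["tool_rot"]; r0=R.from_quat([*q[1:],q[0]]); c,s=np.cos(v[2]),np.sin(v[2])
    best=None
    for k in(1,-1):
        y=k*np.array([c,s,0]); Z=np.array([0,0,-1.]); r1=R.from_matrix(np.c_[np.cross(y,Z),y,Z]); d=(r0.inv()*r1).as_rotvec()
        if best is None or np.linalg.norm(d)<np.linalg.norm(best): best=d
    p=pose(v,[[0,along,z]])[0]-[0,0,bot.tcp_to_grasp]
    print("p",p.round(4),"t",round(o["t"],2),"F",o["contact_force"].round(1),"grip",round(o["grasp_force"],1),round(o["gripper_width"],3),"\nshift",r0.inv().apply(p-o["eef_pos"]).round(4),"turn",(np.degrees(best)/5).round(2))
E
python3 -c "
from h import *
go(ROD,.1,.13)"
```

```text
p [0.5913 0.2495 0.1113] t 0.1 F [ 0.4  0.2 -0.7] grip 0.0 0.998 
shift [-0.4373 -0.2046  0.1195] turn [-2.000e-02  1.000e-02  1.203e+01]
```

servo_tool([
  [[-0.036,-0.017,0.0,0,0,1,1],[-0.073,-0.034,0.0,0,0,2,1],[-0.109,-0.051,0.0,0,0,3,1],[-0.146,-0.068,0.0,0,0,4,1],[-0.182,-0.085,0.0,0,0,5,1],[-0.219,-0.102,0.0,0,0,6,1],[-0.255,-0.119,0.0,0,0,7,1],[-0.292,-0.136,0.0,0,0,8,1],[-0.328,-0.153,0.02,0,0,9,1],[-0.364,-0.17,0.04,0,0,10,1],[-0.401,-0.188,0.07,0,0,11,1],[-0.437,-0.205,0.1,0,0,12,0.7],[-0.437,-0.205,0.12,0,0,12,0.7],[-0.437,-0.205,0.12,0,0,12,0.7],[-0.437,-0.205,0.12,0,0,12,0.7],[-0.437,-0.205,0.12,0,0,12,0.7]],
])

```text
t: 1.43
eef_pos: [0.5909, 0.251, 0.1115]
tool_rot: [-0.0, 0.67, 0.742, 0.0]
contact_force: [0.8, 0.5, 0.7]
gripper_width: 0.698
grasp_force: 0.0
```

```bash
python3 -c "
from h import *
go(ROD,.1,.04)"
```

```text
p [0.5913 0.2495 0.0213] t 1.43 F [0.8 0.5 0.7] grip 0.0 0.698 
shift [-0.0016  0.0003  0.0902] turn [-0.   -0.01  0.04]
```

servo_tool([
  [[-0.002,0,0.03,0,0,0,0.7],[-0.002,0,0.055,0,0,0,0.7],[-0.002,0,0.075,0,0,0,0.6],[-0.002,0,0.09,0,0,0,0.6],[-0.002,0,0.09,0,0,0,0.4],[-0.002,0,0.09,0,0,0,0.25],[-0.002,0,0.09,0,0,0,0],[-0.002,0,0.09,0,0,0,0],[-0.002,0,0.09,0,0,0,0],[-0.002,0,0.09,0,0,0,0],[-0.002,0,0.09,0,0,0,0],[-0.002,0,0.09,0,0,0,0]],
], grip_force=100)

```text
t: 2.43
eef_pos: [0.5922, 0.2492, 0.0224]
tool_rot: [0.0, 0.67, 0.742, 0.001]
contact_force: [-0.1, 3.2, 5.3]
gripper_width: 0.1
grasp_force: 98.0
```

```bash
python3 -c "
from h import *
go(ROD,.1,.15)"
```

```text
p [0.5913 0.2495 0.1313] t 2.43 F [-0.1  3.2  5.3] grip 98.0 0.1 
shift [ 0.0006 -0.0007 -0.1089] turn [ 0.03 -0.02  0.03]
```

servo_tool([
  [[0,0,-0.01,0,0,0,0],[0,0,-0.025,0,0,0,0],[0,0,-0.05,0,0,0,0],[0,0,-0.08,0,0,0,0],[0,0,-0.11,0,0,0,0],[0,0,-0.11,0,0,0,0],[0,0,-0.11,0,0,0,0]],
])

```text
t: 3.02
eef_pos: [0.5922, 0.2474, 0.1333]
tool_rot: [0.001, 0.671, 0.742, 0.001]
contact_force: [0.2, -0.8, -1.1]
gripper_width: 0.095
grasp_force: 97.6
```

```bash
python3 -c "
from h import *
go(TRAY,.345,.16)"
```

```text
p [0.5954 0.1519 0.1413] t 3.02 F [ 0.2 -0.8 -1.1] grip 97.6 0.095 
shift [-0.0954 -0.0064 -0.0081] turn [ 0.03 -0.01  2.7 ]
```

servo_tool([
  [[-0.015,-0.001,-0.008,0,0,0.5,0],[-0.035,-0.002,-0.008,0,0,1.1,0],[-0.06,-0.004,-0.008,0,0,1.7,0],[-0.082,-0.006,-0.008,0,0,2.3,0],[-0.095,-0.006,-0.008,0,0,2.7,0],[-0.095,-0.006,-0.008,0,0,2.7,0],[-0.095,-0.006,-0.008,0,0,2.7,0],[-0.095,-0.006,-0.008,0,0,2.7,0]],
])

```text
t: 3.68
eef_pos: [0.5949, 0.1535, 0.1391]
tool_rot: [-0.0, 0.753, 0.658, 0.0]
contact_force: [0.5, 0.4, -0.3]
gripper_width: 0.1
grasp_force: 97.6
```

```bash
python3 -c "
from h import *
import cv2
from station import bot
go(TRAY,.345,.1)
r=lambda i,x,y,w,h,f:cv2.resize(i[y:y+h,x:x+w],None,fx=f,fy=f,interpolation=cv2.INTER_CUBIC)
t=bot.read_camera('top')['img'][:,:,::-1];s=bot.read_camera('side')['img'][:,:,::-1]
cv2.imwrite('pics/d.png',np.hstack([r(t,240,180,90,100,5),r(s,280,180,70,100,5)]))
cv2.imwrite('pics/t1.png',t);cv2.imwrite('pics/s1.png',s)
o=bot.get_obs();g=o['eef_pos']+[0,0,.0187]
for d in(.22,):
  p=pose([0,0,TRAY[2]],[[0,-d,0]])[0]+g;print(p,proj('top',p),proj('side',p))
"
```

```text
p [0.5954 0.1519 0.0813] t 3.68 F [ 0.5  0.4 -0.3] grip 97.6 0.1 
shift [-0.0016  0.0007  0.0578] turn [-0.   -0.01  0.02]
[ 0.56524206 -0.06365641  0.15777826] [[333.65492974 230.72845379]] [[321.63992707 219.49793506]]
```

View pics/d.png

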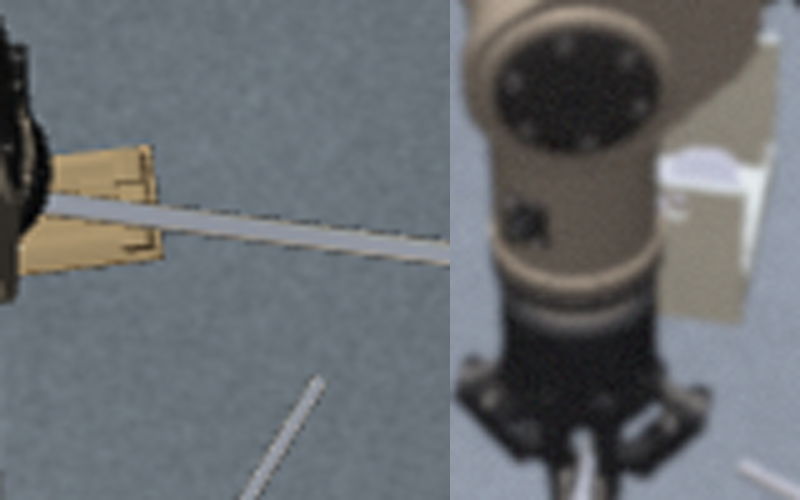

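The top view shows the rod centreline where I predicted it, but the arm hides the tip in the side view. I'll yaw 15° briefly to expose the tip and measure any droop.

servo_tool([
  [[0,0,0,0,0,0.7,0],[0,0,0,0,0,1.6,0],[0,0,0,0,0,2.5,0],[0,0,0,0,0,3,0],[0,0,0,0,0,3,0],[0,0,0,0,0,3,0]],
])

```text
t: 4.28
eef_pos: [0.5948, 0.1539, 0.1391]
tool_rot: [-0.0, 0.831, 0.556, -0.0]
contact_force: [-0.1, 0.7, -1.3]
gripper_width: 0.103
grasp_force: 97.6
```

```bash
python3 -c "
from h import *
import cv2
from station import bot
r=lambda i,x,y,w,h,f:cv2.resize(i[y:y+h,x:x+w],None,fx=f,fy=f,interpolation=cv2.INTER_CUBIC)
t=bot.read_camera('top')['img'][:,:,::-1];s=bot.read_camera('side')['img'][:,:,::-1]
o=bot.get_obs();g=o['eef_pos']+[0,0,.0176]
yaw=R.from_quat([*o['tool_rot'][1:],o['tool_rot'][0]]).as_matrix()[:,1];yaw=np.arctan2(yaw[1],yaw[0]);print(yaw)
for dz in(0,-.01):
  p=pose([0,0,yaw],[[0,-.22,0]])[0]+g+[0,0,dz];a,b=proj('top',p)[0],proj('side',p)[0];print(p,a,b)
  if dz==0:
    A=np.array([int(a[0])-20,int(a[1])-20]);B=np.array([int(b[0])-20,int(b[1])-20])
    cv2.imwrite('pics/e.png',np.hstack([r(t,*A,40,40,10),r(s,*B,40,40,10)]));print(A,B)
"
```

```text
-0.39327490109960833
[ 0.51062464 -0.04977304  0.15683554] [328.04857021 254.16461027] [340.36370067 223.62402854]
[308 234] [320 203]
[ 0.51062464 -0.04977304  0.14683554] [327.98509326 254.28417847] [340.24800024 226.0934391 ]
```

View pics/e.png

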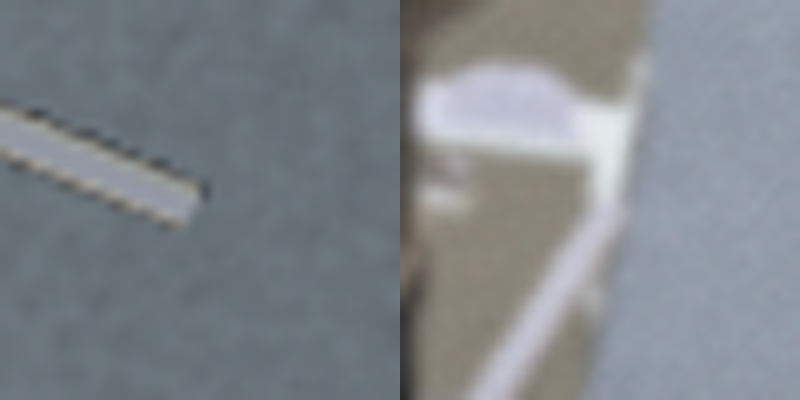

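The tip appears at top (327.1,254.2) and side (340.7,223.3). Both are within 1 px of the prediction, so droop is negligible. Next I'll realign and lower to hole height.

```bash
python3 -c "
from h import *
go(TRAY,.345,.102)"
```

```text
p [0.5954 0.1519 0.0833] t 4.38 F [ 0.1 -0.8 -0.3] grip 97.6 0.101 
shift [-0.0013  0.0011  0.0559] turn [-0.   -0.   -2.96]
```

servo_tool([
  [[0,0,0.005,0,0,-0.7,0],[-0.001,0.001,0.018,0,0,-1.6,0],[-0.001,0.001,0.035,0,0,-2.5,0],[-0.001,0.001,0.05,0,0,-2.96,0],[-0.001,0.001,0.056,0,0,-2.96,0],[-0.001,0.001,0.056,0,0,-2.96,0],[-0.001,0.001,0.056,0,0,-2.96,0],[-0.001,0.001,0.056,0,0,-2.96,0],[-0.001,0.001,0.056,0,0,-2.96,0]],
])

```text
t: 5.13
eef_pos: [0.5963, 0.1517, 0.0843]
tool_rot: [0.0, 0.754, 0.657, 0.001]
contact_force: [0.1, -0.6, -0.4]
gripper_width: 0.102
grasp_force: 97.7
```

```bash
python3 -c "
from h import *
go(TRAY,.345,.102)
go(TRAY,.255,.102)"
```

```text
p [0.5954 0.1519 0.0833] t 5.13 F [ 0.1 -0.6 -0.4] grip 97.7 0.102 
shift [ 0.     -0.0009  0.001 ] turn [ 0.02 -0.01 -0.03]
p [0.5833 0.0627 0.0833] t 5.13 F [ 0.1 -0.6 -0.4] grip 97.7 0.102 
shift [-0.09   -0.0006  0.0009] turn [ 0.02 -0.01 -0.03]
```

servo_tool([
  [[-0.01,-0.001,0.001,0,0,0,0],[-0.02,-0.001,0.001,0,0,0,0],[-0.03,-0.001,0.001,0,0,0,0],[-0.04,-0.001,0.001,0,0,0,0],[-0.048,-0.001,0.001,0,0,0,0],[-0.056,-0.001,0.001,0,0,0,0],[-0.064,-0.001,0.001,0,0,0,0],[-0.073,-0.001,0.001,0,0,0,0],[-0.082,-0.001,0.001,0,0,0,0],[-0.09,-0.001,0.001,0,0,0,0],[-0.09,-0.001,0.001,0,0,0,0],[-0.09,-0.001,0.001,0,0,0,0],[-0.09,-0.001,0.001,0,0,0,0]],
])

```text
t: 6.22
eef_pos: [0.5823, 0.063, 0.0823]
tool_rot: [-0.0, 0.754, 0.657, 0.0]
contact_force: [0.3, 0.1, -0.9]
gripper_width: 0.103
grasp_force: 97.7
```

```bash
python3 -c "
from h import *
import cv2
from station import bot
go(TRAY,.1,.102)
r=lambda i,x,y,w,h,f:cv2.resize(i[y:y+h,x:x+w],None,fx=f,fy=f,interpolation=cv2.INTER_CUBIC)
t=bot.read_camera('top')['img'][:,:,::-1];s=bot.read_camera('side')['img'][:,:,::-1]
cv2.imwrite('pics/f.png',np.hstack([r(t,345,205,80,65,5),r(s,280,170,80,65,5)]))
"
```

```text
p [ 0.5625 -0.0909  0.0833] t 6.22 F [ 0.3  0.1 -0.9] grip 97.7 0.103 
shift [-0.1552  0.0013 -0.0011] turn [-0.   -0.01 -0.02]
```

View pics/f.png

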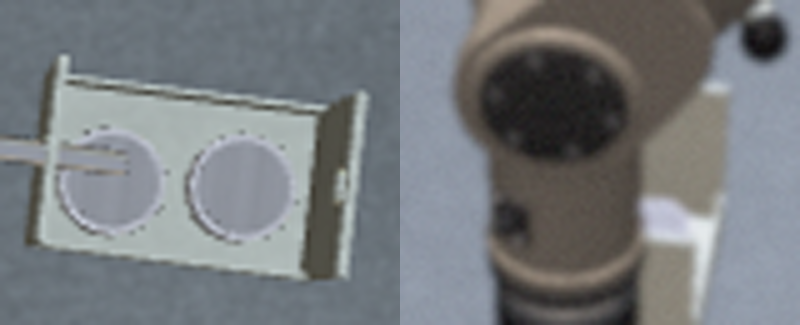

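The rod is through hole_p, roughly centred at crop (50,153), and the tray hasn't moved. I'll advance until the tip is just short of the far plate.

servo_tool([
  [[-0.012,0,0,0,0,0,0],[-0.024,0.001,-0.001,0,0,0,0],[-0.036,0.001,-0.001,0,0,0,0],[-0.048,0.001,-0.001,0,0,0,0],[-0.06,0.001,-0.001,0,0,0,0],[-0.07,0.001,-0.001,0,0,0,0],[-0.08,0.001,-0.001,0,0,0,0],[-0.085,0.001,-0.001,0,0,0,0],[-0.085,0.001,-0.001,0,0,0,0],[-0.085,0.001,-0.001,0,0,0,0]],
])

```text
t: 7.15
eef_pos: [0.5716, -0.0218, 0.0833]
tool_rot: [-0.0, 0.754, 0.657, 0.0]
contact_force: [0.3, 0.7, 0.2]
gripper_width: 0.099
grasp_force: 97.7
```

```bash
python3 -c "
from h import *
import cv2
from station import bot
go(TRAY,.1,.102)
r=lambda i,x,y,w,h,f:cv2.resize(i[y:y+h,x:x+w],None,fx=f,fy=f,interpolation=cv2.INTER_CUBIC)
t=bot.read_camera('top')['img'][:,:,::-1];s=bot.read_camera('side')['img'][:,:,::-1]
cv2.imwrite('pics/g.png',np.vstack([r(t,345,205,80,65,7),r(s,300,170,80,20,7)])[:595])
"
```

```text
p [ 0.5625 -0.0909  0.0833] t 7.15 F [0.3 0.7 0.2] grip 97.7 0.099 
shift [-0.0697  0.0004 -0.    ] turn [-0.   -0.   -0.03]
```

View pics/g.png

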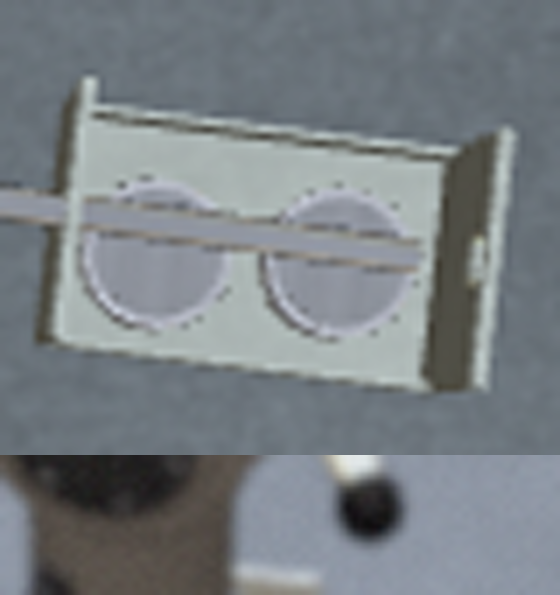

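The rod line extrapolates to crop (478,262), against a hole centre of (478,260), so it is aligned. I'll push it through.

servo_tool([
  [[-0.008,0,0,0,0,0,0],[-0.016,0,0,0,0,0,0],[-0.024,0,0,0,0,0,0],[-0.032,0,0,0,0,0,0],[-0.032,0,0,0,0,0,0],[-0.032,0,0,0,0,0,0]],
])

```text
t: 7.75
eef_pos: [0.567, -0.0546, 0.0833]
tool_rot: [0.0, 0.755, 0.656, -0.0]
contact_force: [-0.4, 0.8, -0.0]
gripper_width: 0.103
grasp_force: 97.7
```

```bash
cat >m.py <<'E'
from h import *
import cv2
from station import bot
im=bot.read_camera("top")["img"]
def loc(i,x,y,w,h):   # best template location of initial patch
    t=C["top"]["img"][y:y+h,x:x+w]; m=cv2.matchTemplate(cv2.resize(i[y-10:y+h+10,x-10:x+w+10],None,fx=4,fy=4,interpolation=3),cv2.resize(t,None,fx=4,fy=4,interpolation=3),cv2.TM_CCOEFF_NORMED)
    _,v,_,p=cv2.minMaxLoc(m); return (p[0]/4-10,p[1]/4-10,round(v,2))
print("plate -y",loc(im,404,216,18,20),"cans",loc(im,385,245,35,20))
n,L=("top",pose(TRAY,[[0,-.105,.1]]))
a=proj(n,L)[0].astype(int); print("px beyond plate",im[a[1]-4:a[1]+5,a[0]].tolist())
E
python3 m.py; python3 -c "
from h import *
go(TRAY,.1,.102)"
```

```text
plate -y (0.0, 0.0, 1.0) cans (0.0, 0.0, 1.0)
px beyond plate [[103, 111, 119], [108, 116, 124], [106, 115, 122], [105, 113, 121], [105, 114, 121], [106, 115, 122], [106, 116, 123], [107, 116, 124], [106, 115, 123]]
p [ 0.5625 -0.0909  0.0833] t 7.8 F [ 0.2  1.3 -1.2] grip 97.7 0.103 
shift [-0.0374  0.0005 -0.    ] turn [-0.   -0.   -0.03]
```

servo_tool([
  [[-0.01,0,0,0,0,0,0],[-0.02,0,0,0,0,0,0],[-0.03,0,0,0,0,0,0],[-0.038,0,0,0,0,0,0],[-0.038,0,0,0,0,0,0],[-0.038,0,0,0,0,0,0]],
])

```text
t: 8.3
eef_pos: [0.5618, -0.0922, 0.0833]
tool_rot: [0.0, 0.755, 0.656, -0.0]
contact_force: [0.5, -0.9, -1.5]
gripper_width: 0.099
grasp_force: 97.7
```

```bash
python3 m.py; python3 -c "
from h import *
go(TRAY,.1,.098)"
```

```text
plate -y (0.0, 0.0, 1.0) cans (0.0, 0.0, 1.0)
px beyond plate [[104, 112, 120], [107, 116, 124], [105, 115, 123], [110, 111, 109], [150, 156, 157], [148, 153, 165], [149, 155, 167], [155, 150, 143], [104, 111, 118]]
p [ 0.5625 -0.0909  0.0793] t 8.35 F [-0.2 -0.1 -1.1] grip 97.7 0.1 
shift [0.0005 0.0004 0.004 ] turn [ 0.   -0.   -0.03]
```

The rod now sticks out past the far plate, with the tray unmoved. I'll set it down in the holes, release and rise.

servo_tool([
  [[0,0,0.002,0,0,0,0],[0,0,0.004,0,0,0,0],[0,0,0.004,0,0,0,0],[0,0,0.004,0,0,0,0.15],[0,0,0.004,0,0,0,0.2],[0,0,0.004,0,0,0,0.25],[0,0,0.004,0,0,0,0.35],[0,0,0.004,0,0,0,0.5],[0,0,0.004,0,0,0,0.5],[0,0,-0.03,0,0,0,0.5],[0,0,-0.065,0,0,0,0.5],[0,0,-0.1,0,0,0,0.5],[0,0,-0.1,0,0,0,0.5],[-0.02,0,-0.1,0,0,0,0.5],[-0.05,0,-0.1,0,0,0,0.5],[-0.08,0,-0.1,0,0,0,0.5],[-0.1,0,-0.1,0,0,0,0.5],[-0.1,0,-0.1,0,0,0,0.5],[-0.1,0,-0.1,0,0,0,0.5]],
])

```text
t: 9.93
eef_pos: [0.5478, -0.1917, 0.1832]
tool_rot: [0.0, 0.755, 0.656, -0.0]
contact_force: [-0.4, 1.6, 0.2]
gripper_width: 0.5
grasp_force: 0.0
```

```bash
python3 -c "
from h import *
go(TRAY,0,.096)
from station import bot
import cv2
cv2.imwrite('pics/t2.png',bot.read_camera('top')['img'][:,:,::-1])"; python3 m.py
```

```text
p [ 0.549  -0.19    0.0773] t 9.93 F [-0.4  1.6  0.2] grip 0.0 0.5 
shift [0.0019 0.0009 0.1059] turn [-0.    0.   -0.06]
plate -y (-10.0, -1.0, 0.42) cans (10.0, 10.0, 0.3)
px beyond plate [[122, 114, 101], [123, 114, 100], [122, 114, 100], [122, 113, 99], [120, 113, 98], [121, 113, 99], [121, 113, 99], [120, 112, 98], [119, 111, 98]]
```

servo_tool([
  [[0.002,0.001,0.03,0,0,0,0.5],[0.002,0.001,0.06,0,0,0,0.5],[0.002,0.001,0.085,0,0,0,0.5],[0.002,0.001,0.1,0,0,0,0.5],[0.002,0.001,0.106,0,0,0,0.5],[0.002,0.001,0.106,0,0,0,0.35],[0.002,0.001,0.106,0,0,0,0.25],[0.002,0.001,0.106,0,0,0,0.18],[0.002,0.001,0.106,0,0,0,0],[0.002,0.001,0.106,0,0,0,0],[0.002,0.001,0.106,0,0,0,0],[0.002,0.001,0.106,0,0,0,0],[0.002,0.001,0.106,0,0,0,0],[0.002,0.001,0.106,0,0,0,0]],
], grip_force=110)

```text
t: 11.2
eef_pos: [0.55, -0.1883, 0.0787]
tool_rot: [0.0, 0.754, 0.657, 0.001]
contact_force: [-2.3, 2.1, 5.5]
gripper_width: 0.1
grasp_force: 107.5
```

servo_tool([
  [[0,0,-0.002,0,0,0,0],[0,0,-0.004,0,0,0,0],[0,0,-0.006,0,0,0,0],[0,0,-0.008,0,0,0,0],[0,0,-0.009,0,0,0,0],[0,0,-0.01,0,0,0,0],[0,0,-0.012,0,0,0,0],[0,0,-0.014,0,0,0,0],[0,0,-0.017,0,0,0,0],[0,0,-0.02,0,0,0,0],[0,0,-0.02,0,0,0,0],[0,0,-0.02,0,0,0,0]],
])

```text
t: 12.2
eef_pos: [0.5497, -0.1885, 0.0975]
tool_rot: [0.0, 0.754, 0.657, 0.0]
contact_force: [0.0, 0.5, -4.9]
gripper_width: 0.101
grasp_force: 107.3
```

```bash
python3 -c "
from h import *
go(TRAY,0,.096+.108)
from station import bot
print(bot.get_obs()['torque'])"
```

```text
p [ 0.549  -0.19    0.1853] t 12.2 F [ 0.   0.5 -4.9] grip 107.3 0.101 
shift [-0.0016 -0.0004 -0.0878] turn [ 0.    0.   -0.03]
[-0.05836222  0.00486492 -0.05727494]
```

The load shows about 4.9 N down, so the tray is hanging from the rod. I'll lift the rest of the way gently.

servo_tool([
  [[0,0,-0.002,0,0,0,0],[0,0,-0.005,0,0,0,0],[0,0,-0.01,0,0,0,0],[0,0,-0.016,0,0,0,0],[0,0,-0.023,0,0,0,0],[0,0,-0.03,0,0,0,0],[0,0,-0.038,0,0,0,0],[0,0,-0.046,0,0,0,0],[0,0,-0.054,0,0,0,0],[0,0,-0.062,0,0,0,0],[0,0,-0.069,0,0,0,0],[0,0,-0.075,0,0,0,0],[0,0,-0.08,0,0,0,0],[0,0,-0.084,0,0,0,0],[0,0,-0.087,0,0,0,0],[0,0,-0.088,0,0,0,0],[0,0,-0.089,0,0,0,0],[0,0,-0.089,0,0,0,0],[0,0,-0.089,0,0,0,0],[0,0,-0.089,0,0,0,0]],
])

```text
t: 13.87
eef_pos: [0.5494, -0.1884, 0.186]
tool_rot: [-0.0, 0.754, 0.657, -0.0]
contact_force: [-0.9, 0.2, -5.5]
gripper_width: 0.101
grasp_force: 107.3
```

servo_tool([
  [[0,0,0,0,0,0,0],[0,0,0,0,0,0,0],[0,0,0,0,0,0,0],[0,0,0,0,0,0,0],[0,0,0,0,0,0,0],[0,0,0,0,0,0,0],[0,0,0,0,0,0,0],[0,0,0,0,0,0,0],[0,0,0,0,0,0,0],[0,0,0,0,0,0,0],[0,0,0,0,0,0,0],[0,0,0,0,0,0,0],[0,0,0,0,0,0,0],[0,0,0,0,0,0,0],[0,0,0,0,0,0,0],[0,0,0,0,0,0,0],[0,0,0,0,0,0,0],[0,0,0,0,0,0,0],[0,0,0,0,0,0,0],[0,0,0,0,0,0,0]],
])

```text
t: 15.53
eef_pos: [0.5496, -0.1884, 0.1863]
tool_rot: [-0.0, 0.754, 0.657, 0.0]
contact_force: [0.6, -0.0, -4.4]
gripper_width: 0.104
grasp_force: 107.3
```

```bash
python3 -c "
from h import *
import cv2
from station import bot
r=lambda i,x,y,w,h,f:cv2.resize(i[y:y+h,x:x+w],None,fx=f,fy=f,interpolation=cv2.INTER_CUBIC)
t=bot.read_camera('top')['img'][:,:,::-1];s=bot.read_camera('side')['img'][:,:,::-1]
cv2.imwrite('pics/z.png',np.hstack([r(t,330,190,110,150,3.6),r(s,280,120,110,150,3.6)]))
a,b=.045,.075;L=pose(TRAY,[[a,b,.22],[-a,b,.22],[a,b,.1],[-a,b,.1],[a,-.07,.22],[-a,-.07,.22]])
print(((proj('side',L)-[280,120])*3.6+[396,0]).round().tolist())
"
```

```text
[[501.0, 251.0], [612.0, 264.0], [504.0, 359.0], [607.0, 372.0], [533.0, 144.0], [636.0, 156.0]]
```

View pics/z.png

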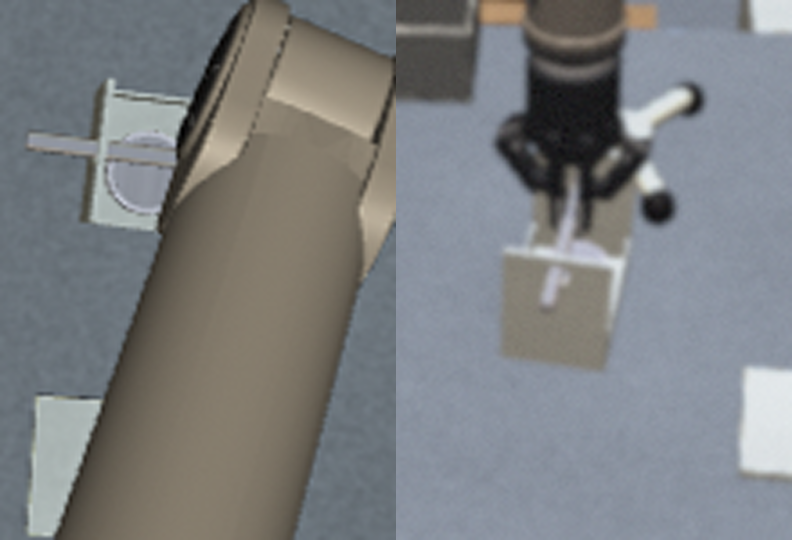

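The near plate's corners, at about (502,250), (613,265), (502,355) and (606,369), match the prediction for a level tray 10 cm up. The visible can is in place, and the load is steady.

```bash
python3 -c "
from station import bot
print(bot.hand_in())"
```

```text
the job is handed in; nothing more can be done
None
```

I put the rod through both end plates and handed the job in with the tray held level by the rod, about 10 cm above the table; `can_a` was visible lying in it, but the arm hid `can_b` from the cameras after the lift.

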